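Put a toppled aerosol can back in its lane and shut the gate

TASK

One aerosol can has fallen out of the can rack and lies on the bench. Stand it upright on the bench top and let go of it, then take it again by its cap, lift it, lower it without dropping it onto the rubber pad at the empty place among the other cans in the lane, and let go. Last, swing the rack's gate arm until it is square across the mouth of the lane; leave everything else where it is.

Things in the scene. Friction and masses are not known exactly. Their poses are not given: they have to be found in the camera images.
- can: The toppled aerosol can, the only one lying: body 52 mm across, 128 mm long, then a black cap 34 mm across, its flat top 175 mm from the base (grip cap 138 to 175 mm). 0.2 to 0.4 kg, centre of mass 69 mm from the base. Origin: centre of base; z axis: base to cap. Lying, z is level, origin 26 mm up; it can roll. Let go leaning under 12 degrees with its base edge on the bench, it rocks upright.
- can_cap (a point): Middle of the toppled can's black cap, on its axis, 156 mm from the base: where to take it the second time.
- rack: Fixed steel can rack: floor plate 100 mm wide (x), 12 mm thick, y from -220 to +170 mm. The lane runs along its y, centred on x = 0, 70 mm wide between rails 30 mm above the plate. Four places at y = -112.5, -37.5, 37.5, 112.5 mm, three taken. Closed end at +y, open mouth with the gate at -y. Origin: underside of the plate, on the lane's centre line; z up.
- pad: Thin dark rubber pad, 62 mm across, on the lane floor at the empty place, where the can belongs; which of the four places varies. Origin: its centre, on the lane floor, 12 mm above the bench; the can standing there has its origin at that height.
- gate (a joint): Angle of the rack's gate arm, rad: 0 = square across the lane's mouth (arm points from the hinge along the rack's -x); positive = swung open, away from the cans, anticlockwise from above (1.57: along the rack's -y). No stop or click at 0: range -0.6 to 1.8, and it stays where left (stiff hinge, about 1 N at the post).
- gate_hinge (a point): The gate's upright hinge axis, at the underside of the arm, 45 mm above the bench; at x = 40 mm, y = -200 mm in the rack's frame.
- gate_knob (a point): Centre of the top of the gate's black grip post: upright round post, 18 mm across, 70 mm tall above the arm's underside, its top 115 mm above the bench, 80 mm from the hinge axis. It can be pinched from above on its upper 50 mm (the arm lies below that, 12 mm high).
- neighbour1: A standing aerosol can in the lane, same shape and size as the toppled one (52 mm across, 175 mm tall); leave it standing. Origin: centre of its base, z up.
- neighbour2: A standing aerosol can in the lane, same shape and size as the toppled one (52 mm across, 175 mm tall); leave it standing. Origin: centre of its base, z up.
- neighbour3: A standing aerosol can in the lane, same shape and size as the toppled one (52 mm across, 175 mm tall); leave it standing. Origin: centre of its base, z up.
- wrench: Bystander: steel wrench lying on the bench, about 200 mm long.
- screwdriver: Bystander: screwdriver lying on the bench, about 200 mm long.
- tub: Bystander: round grease tub, 72 mm across, 75 mm tall.
- battery: Bystander: black cordless-tool battery, 115 x 75 mm, 63 mm tall.
- socket: Bystander: dark steel impact socket standing on end, 42 mm across, 60 mm tall.

How it is judged:
On the way, in this order (a step that is already met when the one before it is completed fails the run):
1. the toppled can stands upright on the bench top, at rest and let go of (angle between can's own z axis and vertical below 0.08 rad and linear speed of can below 0.03 m/s and contact force between the fingers and can below 0.1 N and height (world z) of can below 0.006 m), for 0.2 s.
2. the can is held by its cap, lifted clear of the bench (contact force between the fingers and can above 1 N and distance between the grasp point and can_cap below 0.04 m and height (world z) of can above 0.03 m), for 0.2 s.
3. the can stands upright on the pad in the lane, at rest and let go of (angle between can's own z axis and vertical below 0.08 rad and linear speed of can below 0.03 m/s and contact force between the fingers and can below 0.1 N and horizontal distance between can and pad below 0.018 m and height (world z) of can between 0.006 and 0.018 m), for 0.2 s.
4. the gate arm is square across the mouth of the lane (value of joint gate between -0.13 and 0.13 rad), for 0.2 s.
At the end, for the whole second after the job is handed in: The can stands upright (within 4.5 degrees) and at rest on the lane floor, its centre within 18 mm of the pad's centre, let go of; the other three cans stand upright (within 4.5 degrees); the gate arm is at rest within 7.4 degrees of square across the lane's mouth (all of step 3 and all of step 4 and angle between each of neighbour1, neighbour2, neighbour3's own z axis and vertical below 0.08 rad and velocity of joint gate between -0.05 and 0.05 rad/s); the robot touches nothing.
It fails at once if another can in the rack is tipped by more than 20 degrees or shifted by more than 20 mm (angle between any of neighbour1, neighbour2, neighbour3's own z axis and vertical above 0.35 rad or distance of any of neighbour1, neighbour2, neighbour3 from where it was at the start of the episode above 0.02 m).
It fails at once if a bystander on the bench is shifted by more than 40 mm (distance of any of wrench, screwdriver, tub, battery, socket from where it was at the start of the episode above 0.04 m).
It fails at once if the can is dropped into its place (it moves faster than 0.4 m/s there with no finger on it: a fall of about 8 mm) (horizontal distance between can and pad below 0.06 m and contact force between the fingers and can below 0.1 N and linear speed of can above 0.4 m/s).
It also fails if it takes over 64 s, if anything falls off the work surface, if the arm or the gripper's body presses on something with over 40 N, if the wrist force passes 120 N, or if a joint passes its speed limit or range.

ROBOT

A 6-joint arm with a two-finger parallel gripper is mounted at the origin on the work surface. World frame = base frame: x ahead of the robot, y to its left, z up, the work surface at z = 0. Lengths are in m, angles in rad, forces in N, time in s.
With the tool pointing down it reaches from about 0.25 to 0.775 m from the base axis. Payload 4 kg.
Tool frame: the origin (TCP) lies on the centre line of the jaws, within the pads' length; the fingertips stand robot.tips_ahead ahead of it and the grasp point (between the pads) lies 8 mm behind it (robot.tips_ahead is the distance from the TCP to the fingertips, in m); z points along the fingers, y is the line along which they close (so a half turn about z gives the same grasp; the last joint's range is limited). The gripper opens to 94 mm and grips with 3 to 60 N. Pads are 16 mm wide; open, the fingers measure 119 mm over their backs; the gripper's body (75 mm by 177 mm) begins 78 mm behind the grasp point.
Start: joints at [-0.103, 0.087, 1.371, -0, 1.684, -0.103], TCP at [0.55, -0, 0.217] pointing down, gripper open.
Joint ranges: [-3.1, 3.1], [-0.76, 2.03], [0.27, 2.55], [-1.08, 4.22], [0.17, 2.65], [-2.57, 2.57]. Speed limits (rad/s): [2.79, 2.79, 3.14, 3.14, 3.14, 3.14].

INTERFACE

Orientations are given as [roll, pitch, yaw] about the fixed x, y, z axes, in that order (R = Rz(yaw) Ry(pitch) Rx(roll)).
In Python, from bench import robot, snapshot, close_job, spotter gives the robot as it stands. The module is installed in compiled form; this text tells all that it offers.
- The arm moves only by the tool servo_tool, never from a script. Its argument "commands" is one flat list of numbers, 7 for each row, row after row: the shift along the tool's x, y, z in m, then the turn, a rotation vector about the tool's x, y, z in degrees, then the finger opening in m, from 0 to 0.094. In form: [x, y, z, ax, ay, az, grip, x, y, z, ax, ay, az, grip, ...]. A call has 1 to 10 rows; each row is the pose to reach, as a shift and turn from the pose commanded when the call began, along the tool's axes at that moment; what a row does not reach only later rows make up. A row lasts 1/8 s, in which the tool goes at most 62.5 mm and 10.7 degrees, less where a joint would pass 70% of its speed; a pose out of reach is approached as far as the arm can. A call with a gripper value outside its range is refused whole. The fingers move at their own pace and stop on an object; the grip force is fixed at half the most. Time passes only in rows, so rows that repeat a pose let the fingers close. It gives the time, the measured TCP pose, the force, the opening and the grip force at its end, in the units of the state.
- robot.get_obs(): the state, without advancing time (a new reading comes with each control period).
- snapshot(name): name is "scene" or "side" or "wrist"; returns a dict with "img" (384x512x3 uint8, blue, green, red), "camera_matrix" (3x3 intrinsics, pixels), "extrinsics" (4x4, takes a point from camera to world coordinates); the wrist camera has in their place "hand_eye" (4x4, takes a point from camera to tool coordinates, whose origin is the TCP and whose axes are the flange's). Camera axes: x right, y down, z forward; pixel columns grow to the right and rows downward; lengths in m; the calibration is good to about 2 mm. A picture is of the moment at which its call begins: read the wrist's pose just before it. There is no depth.
- close_job(): hands the job in; it is judged then, once.
Trained networks look in a picture, given as the dict that the camera call returned (one of the last four; its "shot" number tells which), for a name from the list of things; names that differ only in an ending like _2 or _b are one class to them, and where a whole thing is asked for, a point or a joint stands for the part that bears it (a point fixed in the world has none). Each returns a list of dicts, best first, with "conf" (0 to 1); they miss things now and then, are a little off and sometimes report something else, mostly with a low value. They report only what shows in the picture. A call takes as long as a camera call.
- spotter.trace(name, picture): "region" (384x512 bool, what is visible of it) and "box" ([left, top, width, height] in pixels, round what is visible of it).
The state is a dict: "time": time; "joint_positions": joint angles; "qvel": joint speeds; "joint_torque": joint torques, N m; "tool_pos": TCP position; "ee_rot": TCP orientation; "wrist_force": force on the tool from outside, world axes, zero at the start; "wrist_torque": the same for the moment, N m; "width": finger opening in m; "finger_force": force on a finger pad.
Only numpy, scipy, OpenCV 4.12 (cv2) and the standard library are available. Lean on these libraries where they do the work, as an engineer would, in place of code of your own. Each camera call takes 0.05 s, during which the arm holds its last target. There are 200 camera calls.

## Working session

There is one attempt and no reset: what is moved stays moved. The work goes in short steps, Python scripts to look and compute and a tool call to move; the robot and the scene stay as the last step left them, time stands still between calls to the robot, and variables do not carry over. Pictures are saved under pics/ and viewed, at most 10 in all, crops included, and the job is handed in when it is done.

Besides the shell and the picture viewer there is one more tool, called after "Request:" as a command line: name --argument value ..., lists and objects as JSON in quotes. servo_tool: Moves the arm, as the interface text tells. Its arguments: {"type":"object","properties":{"commands":{"type":"array","items":{"type":"number"}}},"required":["commands"]}

```bash
mkdir -p pics; cat > h.py <<'E'
import numpy as np, cv2
from bench import robot, snapshot, close_job, spotter
from scipy.spatial.transform import Rotation as R
def ray(p,uv,T=None):
    T=p["extrinsics"] if T is None else T
    d=np.linalg.inv(p["camera_matrix"])@np.array([uv[0],uv[1],1.]); d=T[:3,:3]@d
    return T[:3,3],d
def plane(p,uv,z,T=None):
    o,d=ray(p,uv,T); return o+d*(z-o[2])/d[2]
def proj(p,X,T=None):
    T=p["extrinsics"] if T is None else T
    c=np.linalg.inv(T)@np.append(X,1); q=p["camera_matrix"]@c[:3]; return q[:2]/q[2]
E
cat > a.py <<'E'
from h import *
o=robot.get_obs(); print(o["tool_pos"],o["ee_rot"],robot.tips_ahead)
for n in("scene","side"):
    p=snapshot(n); cv2.imwrite(f"pics/{n}0.png",cv2.resize(p["img"],(800,600)))
    print(n,p["extrinsics"].round(3).tolist(),p["camera_matrix"].round(1).tolist())
    for t in("can","can_cap","pad","gate","gate_knob","neighbour1","rack","tub","battery","socket","wrench","screwdriver"):
        for d in spotter.trace(t,p)[:4]:
            m=d["region"]; ys,xs=np.nonzero(m)
            print(t,round(d["conf"],2),d["box"],round(xs.mean(),1),round(ys.mean(),1),len(xs))
E
python3 a.py
```

```text
[5.49487858e-01 5.56076579e-05 2.15344848e-01] [-3.13948057e+00 -1.80166718e-04  1.57082586e+00] 0.011
scene [[-0.656, 0.523, -0.543, 1.033], [0.754, 0.435, -0.492, 0.45], [-0.021, -0.733, -0.68, 0.751], [0.0, 0.0, 0.0, 1.0]] [[347.9, 0.0, 253.8], [0.0, 347.9, 189.2], [0.0, 0.0, 1.0]]
can 0.83 [196.4, 155.8, 27.8, 50.2] 208.8 180.5 756
can 0.3 [229.3, 226.5, 183.6, 91.5] 321.4 279.6 4991
can_cap 0.81 [192.8, 158.0, 32.9, 46.6] 208.7 180.6 750
can_cap 0.52 [304.9, 192.7, 39.4, 45.8] 324.0 215.3 265
pad 0.7 [331.4, 272.5, 33.1, 17.1] 349.8 280.4 348
gate 0.71 [231.8, 226.7, 22.8, 44.8] 240.0 248.6 383
gate_knob 0.77 [227.3, 231.9, 26.7, 38.0] 240.1 248.9 302
neighbour1 0.93 [308.8, 225.5, 26.8, 57.7] 322.4 253.9 1211
neighbour1 0.92 [372.6, 236.2, 34.8, 58.9] 390.1 266.8 1321
neighbour1 0.84 [280.2, 218.6, 25.3, 59.1] 290.8 248.9 1155
rack 0.69 [232.4, 226.8, 179.2, 86.9] 321.4 279.6 4873
tub 0.94 [141.8, 208.3, 31.4, 39.0] 157.2 226.0 826
tub 0.72 [246.4, 148.6, 22.6, 21.6] 253.9 159.4 186
battery 0.82 [184.4, 118.4, 33.2, 26.1] 201.2 129.8 554
socket 0.59 [124.2, 163.2, 17.9, 20.8] 1
[... 617 characters left out ...]
.4, 13.2] 195.9 279.4 150
gate 0.44 [200.2, 179.5, 14.2, 22.4] 207.3 191.7 128
gate_knob 0.63 [322.2, 167.8, 34.5, 40.2] 334.1 193.7 229
gate_knob 0.58 [195.9, 181.7, 19.2, 22.5] 206.7 192.0 147
neighbour1 0.73 [187.3, 199.9, 20.8, 42.9] 196.7 216.3 437
neighbour1 0.62 [170.6, 267.6, 24.1, 48.8] 183.6 290.3 827
neighbour1 0.58 [185.7, 220.9, 17.7, 48.1] 192.6 242.9 736
rack 0.69 [165.7, 179.6, 54.5, 147.8] 197.2 274.1 2175
tub 0.76 [216.8, 139.4, 9.8, 21.2] 220.0 149.7 207
battery 0.96 [345.4, 134.3, 38.4, 33.3] 362.5 148.0 685
socket 0.48 [280.8, 116.6, 11.1, 8.4] 284.5 121.3 71
wrench 0.77 [239.4, 245.7, 58.6, 40.0] 266.5 262.6 394
screwdriver 0.6 [322.6, 181.6, 19.3, 26.7] 332.4 195.7 193
```

View pics/scene0.png

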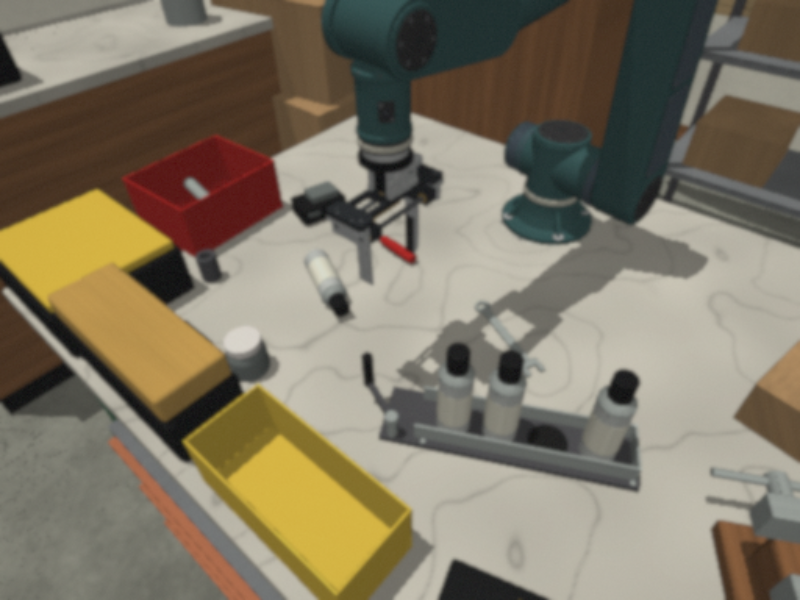

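View pics/side0.png

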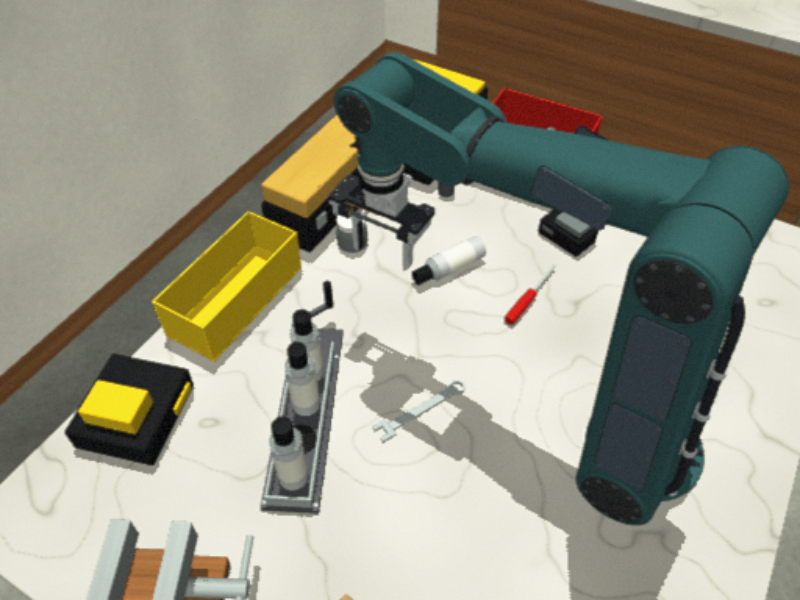

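The scene view shows the toppled can from its base (202,165) to its cap (219,195). The pad is empty at about (350,280), third place from the mouth, and the gate knob is at about (236,236), with the gate swung open. Next I fit poses by silhouette.

```bash
cat >> h.py <<'E'
from scipy.optimize import minimize
a=np.linspace(0,2*np.pi,24,endpoint=False)
def ring(r,z): return np.c_[r*np.cos(a),r*np.sin(a),0*a+z]
BODY=np.r_[ring(.026,0),ring(.026,.115),ring(.019,.128)]; CAP=np.r_[ring(.017,.128),ring(.017,.175)]
KNOB=np.r_[ring(.009,0),ring(.009,.070)]
S=4
def render(p,parts,T=None,S=S):
    T=p["extrinsics"] if T is None else T
    m=np.zeros((384*S,512*S),np.uint8); Ti=np.linalg.inv(T)
    for P in parts:
        c=P@Ti[:3,:3].T+Ti[:3,3]; q=c@p["camera_matrix"].T; q=q[:,:2]/q[:,2:]
        h=cv2.convexHull(np.round((q+.5)*S).astype(np.int32)); cv2.fillConvexPoly(m,h,255)
    return cv2.resize(m,(512,384),interpolation=cv2.INTER_AREA)/255.
def tf(P,R3,t): return P@R3.T+np.asarray(t)
def cost(p,parts,mask,T=None):
    r=render(p,parts,T); k=mask.astype(float); return 1-np.minimum(r,k).sum()/np.maximum(r,k).sum()
def lying(v):
    Rm=R.from_euler("z",v[2]).as_matrix()@R.from_euler("y",90,degrees=True).as_matrix()
    return [tf(P,Rm,[v[0],v[1],.026]) for P in(BODY,CAP)]
def rackcans(v,ys=(-.1125,-.0375,.1125)):
    Rm=R.from_euler("z",v[2]).as_matrix()
    return [tf(P,Rm,Rm@[0,y,.012]+[v[0],v[1],0]) for y in ys for P in(BODY,CAP)]
def nm(f,x0,step):
    x0=np.array(x0,float); sx=np.vstack([x0]+[x0+np.eye(len(x0))[i]*step[i] for i in range(len(x0))])
    r=minimize(f,x0,method="Nelder-Mead",options=dict(initial_simplex=sx,xatol=1e-4,fatol=1e-5,maxiter=250)); return r.x,r.fun
E
cat > b.py <<'E'
from h import *
ps=[snapshot("scene"),snapshot("side")]
cm=[spotter.trace("can",p)[0]["region"] for p in ps]
b=plane(ps[0],(202,165),.026); c=plane(ps[0],(219,195),.026)
x0=[b[0],b[1],np.arctan2(*(c-b)[1::-1])]; print("can0",x0)
for sel in((0,),(1,),(0,1)):
    print("can",sel,nm(lambda v:sum(cost(ps[i],lying(v),cm[i]) for i in sel),x0,[.02,.02,.2]))
nms=[]
for p in ps:
    m=np.zeros((384,512),bool)
    for d in spotter.trace("neighbour1",p)[:3]: m|=d["region"]
    nms.append(m)
# rack seed
e=plane(ps[0],(346,285),.012); g=plane(ps[0],(290,272),.012); 
d=e-g; yaw=np.arctan2(d[1],d[0])-np.pi/2; Rm=R.from_euler("z",yaw).as_matrix()
x0=list((e-Rm@[0,.0375,0])[:2])+[yaw]; print("rack0",x0)
for sel in((0,),(1,),(0,1)):
    v,f=nm(lambda v:sum(cost(ps[i],rackcans(v),nms[i]) for i in sel),x0,[.02,.02,.1]); print("rack",sel,v,f)
Rm=R.from_euler("z",v[2]).as_matrix(); H=Rm@[.04,-.2,0]+[v[0],v[1],0]
print("pad",Rm@[0,.0375,0]+[v[0],v[1],0],"hinge",H)
def knob(g):
    th=v[2]+np.pi+g; return H+[.08*np.cos(th),.08*np.sin(th),.045]
for i,uv in((0,(236,229)),(1,(209,182))):
    k=plane(ps[i],uv,.115); dd=k-H; print("knob",k,np.hypot(*dd[:2]),np.arctan2(dd[1],dd[0])-v[2]-np.pi)
for t in("tub","battery","socket","wrench","screwdriver"):
    for d in spotter.trace(t,ps[0])[:1]:
        x,y,w,h=d["box"]; print(t,plane(ps[0],(x+w/2,y+h/2),.02).round(3))
for i in(0,1):
    im=ps[i]["img"].copy()
    for P in(lying(nm(lambda u:sum(cost(ps[j],lying(u),cm[j]) for j in(0,1)),[b[0],b[1],np.arctan2(*(c-b)[1::-1])],[.02,.02,.2])[0]),rackcans(v)):
        r=render(ps[i],P); cs,_=cv2.findContours((r>.5).astype(np.uint8),0,1); cv2.drawContours(im,cs,-1,(0,0,255),1)
    sl=[(slice(130,330),slice(180,430)),(slice(120,340),slice(150,350))][i]
    cv2.imwrite(f"pics/fit{i}.png",cv2.resize(im[sl],None,fx=2.7,fy=2.7))
f=[cv2.imread(f"pics/fit{i}.png") for i in(0,1)]; h=min(x.shape[0] for x in f)
cv2.imwrite("pics/fit.png",cv2.resize(np.hstack([x[:h] for x in f]),(800,380)))
E
python3 b.py
```

```text
can0 [np.float64(0.4746612730939267), np.float64(-0.2851044256331953), np.float64(1.1495620343305264)]
can (0,) (array([ 0.47957072, -0.28319338,  1.13621369]), np.float64(0.09540738591017917))
can (1,) (array([ 0.47969274, -0.28152995,  1.12097964]), np.float64(0.1195627507956275))
can (0, 1) (array([ 0.47997925, -0.28272871,  1.1355835 ]), np.float64(0.22044960852300377))
rack0 [np.float64(0.5712406148834249), np.float64(0.27213135856167536), np.float64(0.43213902637189205)]
rack (0,) [0.55948259 0.27557982 0.42115181] 0.4314988549030079
rack (1,) [0.56336977 0.275011   0.48488202] 0.07083357373644128
rack (0, 1) [0.56205911 0.27601136 0.48120537] 0.5243769195996091
pad [0.54470231 0.30925278 0.        ] hinge [0.69008621 0.11723775 0.        ]
knob [0.6577811 0.0489076 0.115    ] 0.07558194228560217 -5.6352296633763554
knob [0.65393566 0.04564118 0.115     ] 0.08020555442674597 -5.661170337017099
tub [ 0.74  -0.174  0.02 ]
battery [ 0.327 -0.454  0.02 ]
socket [ 0.642 -0.447  0.02 ]
wrench [0.403 0.147 0.02 ]
screwdriver [ 0.33  -0.173  0.02 ]
```

View pics/fit.png

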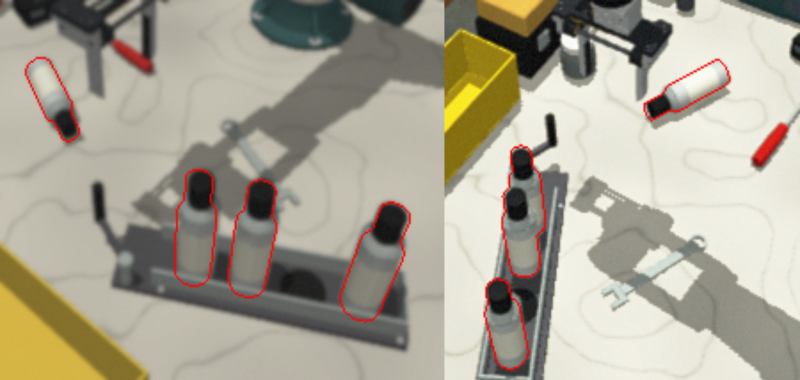

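The overlay matches in both views. The lying can's base is at (0.480,-0.283), with its axis heading 65°. The rack is at (0.562,0.276), yaw 0.481, and the gate is about 0.63 rad open.

The plan is to grip the can's body with the tool tilted -40° and rotate 90° about the closing axis to stand it up.

```bash
cat >> h.py <<'E'
def cur():
    o=robot.get_obs(); return np.array(o["tool_pos"]),R.from_euler("xyz",o["ee_rot"])
def go(pos,Rt,p0=None):
    p,r=cur(); 
    s=r.inv().apply(np.array(pos)-p); w=(r.inv()*Rt).as_rotvec(degrees=True)
    print("rows:",s.round(4).tolist(),w.round(1).tolist(),"n>=",max(np.linalg.norm(s)/.0625,np.linalg.norm(w)/10.7).round(1))
def down(yaw,tilt=0): # tool x at heading yaw, z down, then turned by tilt deg about tool y
    c=np.array([np.cos(yaw),np.sin(yaw),0]); z=np.array([0,0,-1.]); y=np.cross(z,c)
    return R.from_matrix(np.c_[c,y,z])*R.from_euler("y",tilt,degrees=True)
def grasp2tcp(g,Rt): return np.array(g)+.008*Rt.apply([0,0,1])
CAN=np.array([.480,-.2827,1.136]); RACK=np.array([.562,.276,.4812])
E
python3 -c "
from h import *
y=CAN[2];c=np.array([np.cos(y),np.sin(y),0]);Rt=down(y,-40)
g=np.append(CAN[:2],.028)+.09*c;t=grasp2tcp(g,Rt);print(t)
go(t-.09*Rt.apply([0,0,1]),Rt)"
```

```text
[ 0.51574424 -0.20573781  0.02187164]
rows: [-0.1533, -0.0099, 0.1257] [8.7, -39.4, 23.9] n>= 4.4
```

Request:
servo_tool --commands '[-0.05,-0.003,0.02,2.2,-9.9,6,0.094,-0.1,-0.006,0.05,4.4,-19.7,12,0.094,-0.13,-0.008,0.08,6.5,-29.5,18,0.094,-0.153,-0.01,0.126,8.7,-39.4,23.9,0.094,-0.153,-0.01,0.126,8.7,-39.4,23.9,0.094,-0.153,-0.01,0.126,8.7,-39.4,23.9,0.094,-0.153,-0.01,0.126,8.7,-39.4,23.9,0.094]'

```text
time: 2.72
tool_pos: [0.5408, -0.1531, 0.0917]
ee_rot: [3.138, 0.697, 1.134]
wrist_force: [0.2, -1.0, 0.4]
width: 0.0942
finger_force: 0.0
```

```bash
cat > c.py <<'E'
from h import *
o=robot.get_obs(); print(o["joint_positions"],o["tool_pos"],o["time"])
y=CAN[2];c=np.array([np.cos(y),np.sin(y),0]);Rt=down(y,-40)
g=np.append(CAN[:2],.028)+.09*c;t=grasp2tcp(g,Rt);go(t,Rt)
p0,r0=cur()
p=snapshot("wrist");T0=np.eye(4);T0[:3,:3]=r0.as_matrix();T0[:3,3]=p0;T=T0@p["hand_eye"]
ds=spotter.trace("can",p);print([(round(d["conf"],2),d["box"]) for d in ds])
im=p["img"].copy()
r=render(p,lying(CAN),T); cs,_=cv2.findContours((r>.5).astype(np.uint8),0,1); cv2.drawContours(im,cs,-1,(0,0,255),1)
if ds:
    v,f=nm(lambda v:cost(p,lying(v),ds[0]["region"],T),CAN,[.01,.01,.1]); print(v,f)
cv2.imwrite("pics/w1.png",im)
E
python3 c.py
```

```text
[-0.01842514  0.38689405  1.42313047 -0.63023427  1.63965864  0.47319097] [ 0.54082373 -0.15307425  0.09174713] 2.725
rows: [0.0001, -0.0007, 0.091] [0.1, -0.1, -0.1] n>= 1.5
[(0.81, [217.3, 110.1, 76.0, 168.3])]
[ 0.47474667 -0.28746361  1.1209299 ] 0.05375522646441411
```

View pics/w1.png

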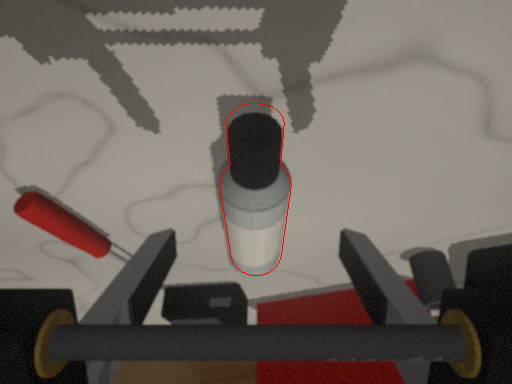

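The wrist view has the can centred between the fingers, with the cap at (255,150). The model sits about 5 mm off along the axis, so I'll use the wrist fit. Descend and grip.

```bash
echo 'CAN=np.array([.4755,-.2865,1.124])'>>h.py; python3 -c "
from h import *
y=CAN[2];c=np.array([np.cos(y),np.sin(y),0]);Rt=down(y,-40)
g=np.append(CAN[:2],.028)+.092*c;t=grasp2tcp(g,Rt);go(t,Rt)"
```

```text
rows: [-0.0019, -0.0023, 0.0935] [0.6, -0.1, 0.4] n>= 1.5
```

Request:
servo_tool --commands '[-0.002,-0.002,0.04,0.6,0,0.4,0.094,-0.002,-0.002,0.075,0.6,0,0.4,0.094,-0.002,-0.002,0.0935,0.6,0,0.4,0.094,-0.002,-0.002,0.0935,0.6,0,0.4,0.094,-0.002,-0.002,0.0935,0.6,0,0.4,0.03,-0.002,-0.002,0.0935,0.6,0,0.4,0.03,-0.002,-0.002,0.0935,0.6,0,0.4,0.03,-0.002,-0.002,0.0935,0.6,0,0.4,0.03,-0.002,-0.002,0.0935,0.6,0,0.4,0.03]'

```text
time: 3.95
tool_pos: [0.5123, -0.2079, 0.0203]
ee_rot: [-3.137, 0.699, 1.127]
wrist_force: [-0.2, 1.2, 1.1]
width: 0.0515
finger_force: 30.0
```

Request:
servo_tool --commands '[-0.032,0,-0.038,0,0,0,0.03,-0.064,0,-0.077,0,0,0,0.03,-0.09,0,-0.107,0,8,0,0.03,-0.09,0,-0.107,0,17,0,0.03,-0.09,0,-0.107,0,26,0,0.03,-0.09,0,-0.107,0,35,0,0.03,-0.09,0,-0.107,0,44,0,0.03,-0.09,0,-0.107,0,53,0,0.03,-0.09,0,-0.107,0,62,0,0.03,-0.09,0,-0.107,0,70,0,0.03]'

```text
time: 5.2
tool_pos: [0.5119, -0.209, 0.1596]
ee_rot: [-3.137, -0.526, 1.121]
wrist_force: [0.3, 0.2, -2.9]
width: 0.0514
finger_force: 30.0
```

Request:
servo_tool --commands '[0,0,0,0,7,0,0.03,0,0,0,0,14,0,0.03,0,0,0,0,20,0,0.03,0,0,0,0,20,0,0.03,0,0,0,0,20,0,0.03]'

```text
time: 5.82
tool_pos: [0.5127, -0.2083, 0.1599]
ee_rot: [-3.136, -0.87, 1.12]
wrist_force: [0.2, 0.9, -1.7]
width: 0.0517
finger_force: 30.0
```

```bash
cat > d.py <<'E'
from h import *
import sys
o=robot.get_obs(); print(o["joint_positions"],o["tool_pos"],o["ee_rot"],o["width"],o["time"])
ps=[snapshot("scene"),snapshot("side")]
cm=[]
for p in ps:
    ds=spotter.trace("can",p); print([(round(d["conf"],2),d["box"]) for d in ds])
    cm.append(ds[0]["region"])
p0,r0=cur(); g=p0-.008*r0.apply([0,0,1]); tz=r0.apply([0,0,1])
def can(v):
    Rm=R.from_euler("xy",v[3:]).as_matrix(); return [tf(P,Rm,v[:3]) for P in(BODY,CAP)]
v,f=nm(lambda v:sum(cost(ps[i],can(v),cm[i]) for i in(0,1)),[g[0],g[1],g[2]-.092,0,0],[.01,.01,.01,.1,.1]); print(v.round(4),f,"g",g)
ims=[]
for i in(0,1):
    im=ps[i]["img"].copy(); r=render(ps[i],can(v)); cs,_=cv2.findContours((r>.5).astype(np.uint8),0,1); cv2.drawContours(im,cs,-1,(0,0,255),1)
    ims.append(im[80:280,120:420])
cv2.imwrite(f"pics/{sys.argv[1]}.png",cv2.resize(np.hstack(ims),(800,267)))
E
python3 d.py up1
```

```text
[-0.92952971  0.2881339   1.49587369  0.76394511  1.784616   -0.48086462] [ 0.51266452 -0.20831636  0.15992012] [-3.13636073 -0.8700373   1.11994999] 0.05171678381920535 5.825
[(0.79, [194.0, 114.3, 20.8, 60.2])]
[(0.71, [279.2, 114.4, 18.5, 48.2])]
[ 0.5126 -0.2134  0.0752 -0.0048  0.0082] 0.25993267726496716 g [ 0.51040451 -0.21349574  0.16609421]
```

View pics/up1.png

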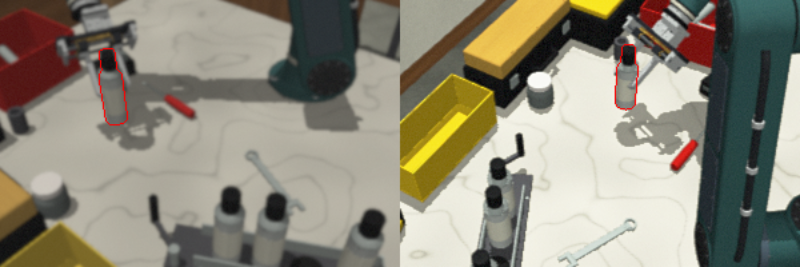

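The can hangs upright, within about 1°, with its base about 75 mm up. Lower it.

Request:
servo_tool --commands '[-0.023,0,0.0193,0,0,0,0.03,-0.043,0,0.036,0,0,0,0.03,-0.0515,0,0.0431,0,0,0,0.03,-0.0515,0,0.0431,0,0,0,0.03,-0.0515,0,0.0431,0,0,0,0.03]'

```text
time: 6.65
tool_pos: [0.5128, -0.2088, 0.0937]
ee_rot: [-3.139, -0.872, 1.122]
wrist_force: [0.8, 0.1, -2.2]
width: 0.0512
finger_force: 30.0
```

Request:
servo_tool --commands '[-0.0015,0,0.0013,0,0,0,0.03,-0.003,0,0.0026,0,0,0,0.03,-0.003,0,0.0026,0,0,0,0.03]'

```text
time: 7.02
tool_pos: [0.5124, -0.2083, 0.0889]
ee_rot: [-3.137, -0.872, 1.12]
wrist_force: [0.1, -0.1, -2.9]
width: 0.0515
finger_force: 30.0
```

Request:
servo_tool --commands '[-0.0008,0,0.0006,0,0,0,0.03,-0.0015,0,0.0013,0,0,0,0.03,-0.0015,0,0.0013,0,0,0,0.03]'

```text
time: 7.4
tool_pos: [0.5124, -0.2083, 0.0875]
ee_rot: [-3.137, -0.872, 1.121]
wrist_force: [-1.5, -0.2, 0.0]
width: 0.0518
finger_force: 30.0
```

Request:
servo_tool --commands '[-0.0008,0,0.0006,0,0,0,0.03,-0.0015,0,0.0013,0,0,0,0.03,-0.0015,0,0.0013,0,0,0,0.03]'

```text
time: 7.78
tool_pos: [0.5125, -0.2081, 0.0874]
ee_rot: [-3.139, -0.874, 1.123]
wrist_force: [-3.6, -0.6, 7.7]
width: 0.0513
finger_force: 30.0
```

In contact with the bench. Ease off, open and retreat along the tool axis.

Request:
servo_tool --commands '[0.001,0,-0.0008,0,0,0,0.03,0.001,0,-0.0008,0,0,0,0.094,0.001,0,-0.0008,0,0,0,0.094,0.001,0,-0.0008,0,0,0,0.094,0.001,0,-0.0008,0,0,0,0.094,0.001,0,-0.0008,0,0,0,0.094,0.001,0,-0.02,0,0,0,0.094,0.001,0,-0.05,0,0,0,0.094,0.001,0,-0.1,0,0,0,0.094,0.001,0,-0.13,0,0,0,0.094]'

```text
time: 9.02
tool_pos: [0.4692, -0.3003, 0.1719]
ee_rot: [-3.141, -0.87, 1.122]
wrist_force: [-0.1, 0.7, 1.4]
width: 0.094
finger_force: 0.0
```

```bash
cat > e.py <<'E'
from h import *
o=robot.get_obs(); print(o["joint_positions"],o["tool_pos"],o["width"],o["time"])
ps=[snapshot("scene"),snapshot("side")]; cm=[]
for p in ps:
    ds=spotter.trace("can",p); print([(round(d["conf"],2),d["box"]) for d in ds]); cm.append(ds[0]["region"])
def can(v):
    Rm=R.from_euler("xy",v[2:]).as_matrix(); return [tf(P,Rm,[v[0],v[1],0]) for P in(BODY,CAP)]
v,f=nm(lambda v:sum(cost(ps[i],can(v),cm[i]) for i in(0,1)),[.511,-.2135,0,0],[.01,.01,.1,.1]); print(v.round(4),f)
# target: tool down, closing across lane (tool x along rack +-y), above the cap
for yaw in(RACK[2]+np.pi/2,): 
    Rt=down(yaw); print("hover"); go([v[0],v[1],.24],Rt)
E
python3 e.py
```

```text
[-1.07027768  0.37113082  1.36182275  0.71984035  1.912628   -0.5517904 ] [ 0.46921539 -0.30029149  0.17189803] 0.09400884111035189 9.025
[(0.64, [200.0, 137.0, 15.0, 57.2])]
[(0.76, [277.2, 132.6, 20.6, 43.0])]
[ 0.5124 -0.2143 -0.0159 -0.0006] 0.14117744851067282
hover
rows: [0.1145, 0.0019, 0.0267] [23.0, -46.3, -49.8] n>= 6.7
```

Request:
servo_tool --commands '[0.04,0,-0.035,0,0,0,0.094,0.08,0,-0.067,0,0,0,0.094,0.16,0.002,-0.012,3.3,-6.6,-7.1,0.094,0.16,0.002,-0.012,6.6,-13.2,-14.2,0.094,0.16,0.002,-0.012,9.9,-19.8,-21.3,0.094,0.16,0.002,-0.012,13.1,-26.5,-28.5,0.094,0.16,0.002,-0.012,16.4,-33.1,-35.6,0.094,0.16,0.002,-0.012,19.7,-39.7,-42.7,0.094,0.16,0.002,-0.012,23,-46.3,-49.8,0.094,0.16,0.002,-0.012,23,-46.3,-49.8,0.094]'

```text
time: 10.48
tool_pos: [0.5127, -0.2109, 0.2991]
ee_rot: [3.141, -0.002, 2.056]
wrist_force: [-1.1, -0.7, 0.1]
width: 0.0938
finger_force: 0.0
```

```bash
cat > f.py <<'E'
from h import *
p0,r0=cur(); p=snapshot("wrist");T0=np.eye(4);T0[:3,:3]=r0.as_matrix();T0[:3,3]=p0;T=T0@p["hand_eye"]
print(p0,robot.get_obs()["joint_positions"])
ds=spotter.trace("can",p);print([(round(d["conf"],2),d["box"]) for d in ds])
def can(v): return [tf(P,np.eye(3),[v[0],v[1],0]) for P in(BODY,CAP)]
v,f=nm(lambda v:cost(p,can(v),ds[0]["region"],T),[.5124,-.2143],[.01,.01]); print(v,f)
im=p["img"].copy(); r=render(p,can(v),T); cs,_=cv2.findContours((r>.5).astype(np.uint8),0,1); cv2.drawContours(im,cs,-1,(0,0,255),1)
cv2.imwrite("pics/w2.png",im)
Rt=down(RACK[2]+np.pi/2)
for z in(.215,.149): go([v[0],v[1],z],Rt)
E
python3 f.py
```

```text
[ 0.51270555 -0.21089963  0.29910005] [-4.95609593e-01  9.84731702e-02  1.19706157e+00  1.74567205e-03
  1.84832809e+00 -9.78073895e-01]
[]Traceback (most recent call last):
  File "f.py", line 6, in <module>
    v,f=nm(lambda v:cost(p,can(v),ds[0]["region"],T),[.5124,-.2143],[.01,.01]); print(v,f)
        ~~^^^^^^^^^^^^^^^^^^^^^^^^^^^^^^^^^^^^^^^^^^^^^^^^^^^^^^^^^^^^^^^^^^^^
  File "h.py", line 37, in nm
    r=minimize(f,x0,method="Nelder-Mead",options=dict(initial_simplex=sx,xatol=1e-4,fatol=1e-5,maxiter=250)); return r.x,r.fun
    res = _minimize_neldermead(fun, x0, args, callback, bounds=bounds,
                               **options)
    fsim[k] = func(sim[k])
              ~~~~^^^^^^^^
    fx = function(np.copy(x), *(wrapper_args + args))
  File "f.py", line 6, in <lambda>
    v,f=nm(lambda v:cost(p,can(v),ds[0]["region"],T),[.5124,-.2143],[.01,.01]); print(v,f)
                                  ~~^^^
IndexError: list index out of range
```

```bash
cat > f.py <<'E'
from h import *
p0,r0=cur(); p=snapshot("wrist");T0=np.eye(4);T0[:3,:3]=r0.as_matrix();T0[:3,3]=p0;T=T0@p["hand_eye"]
for n in("can_cap","can","neighbour1"): print(n,[(round(d["conf"],2),d["box"],proj(p,[.5124,-.2143,.175],T).round()) for d in spotter.trace(n,p)])
def can(v): return [tf(P,np.eye(3),[v[0],v[1],0]) for P in(BODY,CAP)]
v=[.5124,-.2143]
im=p["img"].copy(); r=render(p,can(v),T); cs,_=cv2.findContours((r>.5).astype(np.uint8),0,1); cv2.drawContours(im,cs,-1,(0,0,255),1)
cv2.imwrite("pics/w2.png",im)
Rt=down(RACK[2]+np.pi/2)
for z in(.215,.149): go([v[0],v[1],z],Rt)
E
python3 f.py
```

```text
can_cap [(0.59, [230.4, 143.3, 48.9, 64.4], array([256., 192.]))]
can [(0.63, [233.8, 139.2, 47.5, 66.1], array([256., 192.]))]
neighbour1 []
rows: [0.0004, 0.0004, 0.0837] [-0.0, -0.1, -0.1] n>= 1.3
rows: [0.0003, 0.0005, 0.1497] [-0.0, -0.1, -0.1] n>= 2.4
```

View pics/w2.png

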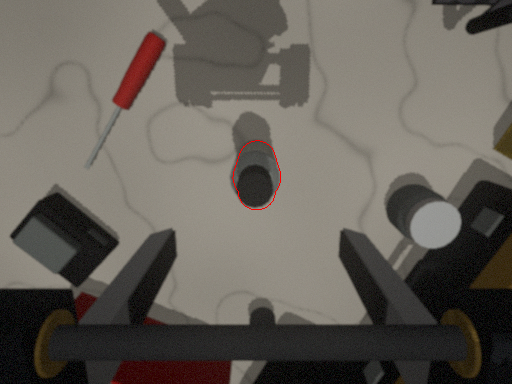

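The fitted outline lines up with the standing can, cap at (256,187), centred between the jaws. Descend, grip the cap and lift.

Request:
servo_tool --commands '[0,0,0.05,0,0,0,0.094,0,0,0.1,0,0,0,0.094,0,0,0.135,0,0,0,0.094,0,0,0.15,0,0,0,0.094,0,0,0.15,0,0,0,0.094,0,0,0.15,0,0,0,0.02,0,0,0.15,0,0,0,0.02,0,0,0.15,0,0,0,0.02,0,0,0.15,0,0,0,0.02,0,0,0.15,0,0,0,0.02]'

```text
time: 12.02
tool_pos: [0.5126, -0.214, 0.1497]
ee_rot: [3.141, -0.0, 2.053]
wrist_force: [0.2, 0.5, -1.5]
width: 0.0475
finger_force: 0.0
```

Request:
servo_tool --commands '[0,0,-0.01,0,0,0,0.02,0,0,-0.03,0,0,0,0.02,0,0,-0.07,0,0,0,0.02,0,0,-0.11,0,0,0,0.02,0,0,-0.15,0,0,0,0.02,0,0,-0.2,0,0,0,0.02,0,0,-0.25,0,0,0,0.02,0,0,-0.25,0,0,0,0.02,0,0,-0.25,0,0,0,0.02]'

```text
time: 13.15
tool_pos: [0.5125, -0.214, 0.398]
ee_rot: [-3.14, -0.002, 2.053]
wrist_force: [-0.8, -0.9, -2.7]
width: 0.0336
finger_force: 30.0
```

```bash
python3 -c "
from h import *
Rt=down(RACK[2]+np.pi/2)
Rm=R.from_euler('z',RACK[2]).as_matrix(); P=Rm@[0,.0375,0]+[RACK[0],RACK[1],0]; print(P)
go([P[0],P[1],.39],Rt)
p=snapshot('scene'); q=[]
ds=spotter.trace('pad',p); print([(round(d['conf'],2),d['box']) for d in ds])
print(proj(p,P+[0,0,.012]))"
```

```text
[0.54464338 0.30924151 0.        ]
rows: [0.4488, 0.271, 0.0086] [-0.1, -0.1, 0.0] n>= 8.4
[(0.61, [331.9, 273.3, 31.6, 16.2]), (0.51, [239.6, 148.4, 28.2, 21.9])]
[349.44419441 282.67891675]
```

The fingers finished closing just as the lift began, so I'll check where the can sits in the grip.

```bash
cat > k.py <<'E'
from h import *
p0,r0=cur(); ps=[snapshot("scene"),snapshot("side")]; cm=[]
for p in ps:
    ds=spotter.trace("can",p)+spotter.trace("can_cap",p); print([(round(d["conf"],2),d["box"]) for d in ds]); cm.append(ds[0]["region"])
def can(v):
    Rm=R.from_euler("xy",v[3:]).as_matrix(); return [tf(P,Rm,v[:3]) for P in(BODY,CAP)]
for sel in((0,),(1,),(0,1)):
    v,f=nm(lambda v:sum(cost(ps[i],can(v),cm[i]) for i in sel),[p0[0],p0[1],p0[2]-.149,0,0],[.01,.01,.01,.1,.1]); print(v.round(4),round(f,3),"tcp above base",p0[2]-v[2])
ims=[]
for i in(0,1):
    im=ps[i]["img"].copy(); r=render(ps[i],can(v)); cs,_=cv2.findContours((r>.5).astype(np.uint8),0,1); cv2.drawContours(im,cs,-1,(0,0,255),1)
    u=proj(ps[i],v[:3]+[0,0,.09]).astype(int); y,x=max(u[1]-70,0),max(u[0]-90,0); ims.append(cv2.resize(im[y:y+140,x:x+180],(400,311)))
cv2.imwrite("pics/k.png",np.hstack(ims))
E
python3 k.py
```

```text
[(0.66, [230.3, 225.1, 179.5, 90.5]), (0.62, [187.8, 57.3, 17.2, 73.5]), (0.6, [125.1, 161.7, 14.3, 22.5]), (0.92, [182.9, 58.4, 27.6, 70.4])]
[(0.69, [282.5, 70.5, 18.8, 54.8]), (0.88, [282.0, 68.9, 25.9, 58.6])]
[ 0.5122 -0.2139  0.2475  0.      0.    ] 1.0 tcp above base 0.149
[ 0.511  -0.2055  0.2402 -0.0191 -0.0041] 0.059 tcp above base 0.15634646060566576
[ 0.511  -0.2055  0.2402 -0.0191 -0.0041] 1.059 tcp above base 0.15634646060566576
```

View pics/k.png

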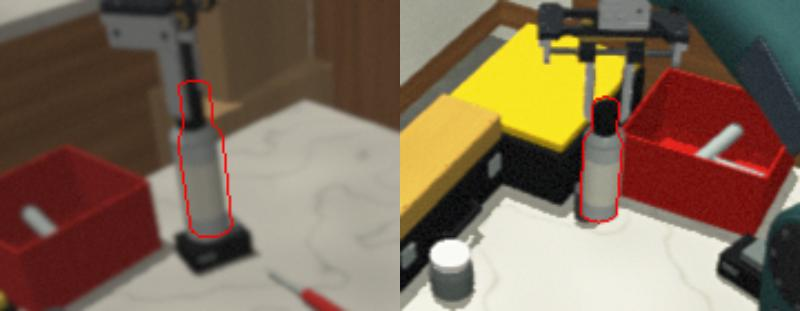

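The side view shows the can hanging vertically from its cap. The scene mask picked the rack by mistake, so I'll refit with the cap trace.

```bash
sed -i 's/ds=spotter.trace("can",p)+spotter.trace("can_cap",p)/ds=spotter.trace("can_cap",p)/' k.py; python3 k.py
```

```text
[(0.91, [183.6, 60.9, 25.3, 67.9]), (0.62, [305.1, 192.6, 39.9, 50.5])]
[(0.94, [283.7, 69.6, 23.7, 58.0])]
[ 0.5176 -0.2099  0.2401 -0.0783  0.0605] 0.129 tcp above base 0.1586461823199227
[ 0.5114 -0.206   0.2465 -0.083  -0.0418] 0.07 tcp above base 0.15225925738747192
[ 0.5146 -0.2148  0.2335 -0.0109 -0.0034] 0.22 tcp above base 0.16529677100843715
```

Request:
servo_tool --commands '[0.016,0.01,0,0,0,0,0.02,0.048,0.029,0,0,0,0,0.02,0.09,0.054,0,0,0,0,0.02,0.135,0.082,0,0,0,0,0.02,0.18,0.109,0,0,0,0,0.02,0.225,0.136,0,0,0,0,0.02,0.27,0.163,0,0,0,0,0.02,0.315,0.19,0,0,0,0,0.02,0.36,0.217,0,0,0,0,0.02,0.4,0.2415,0,0,0,0,0.02]'

```text
time: 15.0
tool_pos: [0.5401, 0.2553, 0.3999]
ee_rot: [3.141, -0.001, 2.054]
wrist_force: [0.3, -0.0, -2.2]
width: 0.0331
finger_force: 30.0
```

Request:
servo_tool --commands '[0.025,0.015,0,0,0,0,0.02,0.045,0.027,0,0,0,0,0.02,0.049,0.0295,0,0,0,0,0.02,0.049,0.0295,0,0,0,0,0.02,0.049,0.0295,0,0,0,0,0.02]'

```text
time: 15.62
tool_pos: [0.5445, 0.3085, 0.4001]
ee_rot: [3.141, 0.0, 2.052]
wrist_force: [0.0, 0.2, -2.8]
width: 0.0334
finger_force: 30.0
```

```bash
cat > m.py <<'E'
from h import *
p0,r0=cur(); print(p0); ps=[snapshot("scene"),snapshot("side")]
w=snapshot("wrist");T0=np.eye(4);T0[:3,:3]=r0.as_matrix();T0[:3,3]=p0;T=T0@w["hand_eye"]
P=np.array([.5446,.3092,.012])
for p,t in((ps[0],None),(ps[1],None),(w,T)):
    for n in("can_cap","can","neighbour1","pad"):
        print(n,[(round(d["conf"],2),np.round(d["box"]).tolist()) for d in spotter.trace(n,p)[:5]],end=" ")
    print("padproj",proj(p,P,t).round(1))
ims=[]
for i in(0,1,2):
    p=(ps+[w])[i]; t=T if i==2 else None
    im=p["img"].copy(); r=render(p,rackcans(RACK),t); cs,_=cv2.findContours((r>.5).astype(np.uint8),0,1); cv2.drawContours(im,cs,-1,(0,0,255),1)
    q=[tf(X,np.eye(3),[P[0],P[1],p0[2]-.16]) for X in(BODY,CAP)]; r=render(p,q,t); cs,_=cv2.findContours((r>.5).astype(np.uint8),0,1); cv2.drawContours(im,cs,-1,(0,255,0),1)
    x,y=[(220,100),(120,80),(140,60)][i]; ims.append(cv2.resize(im[y:y+240,x:x+220],(266,290)))
cv2.imwrite("pics/m.png",cv2.resize(np.hstack(ims),(800,290)))
E
python3 m.py
```

```text
[0.54454564 0.30854841 0.40009162]
can_cap [(0.48, [231.0, 226.0, 180.0, 90.0])] can [(0.77, [358.0, 142.0, 44.0, 89.0]), (0.57, [276.0, 221.0, 26.0, 58.0]), (0.22, [186.0, 117.0, 34.0, 26.0])] neighbour1 [(0.94, [372.0, 236.0, 38.0, 58.0]), (0.61, [279.0, 220.0, 25.0, 59.0]), (0.58, [309.0, 224.0, 26.0, 61.0]), (0.53, [332.0, 272.0, 28.0, 17.0])] pad [(0.69, [333.0, 271.0, 30.0, 19.0]), (0.25, [307.0, 224.0, 26.0, 60.0])] padproj [349.4 282.7]
can_cap [(0.69, [163.0, 185.0, 33.0, 61.0])] can [(0.98, [160.0, 184.0, 32.0, 59.0])] neighbour1 [(0.62, [187.0, 219.0, 17.0, 47.0])] pad [(0.73, [190.0, 274.0, 14.0, 16.0])] padproj [191.1 280.6]
can_cap [(0.61, [219.0, 156.0, 80.0, 130.0])] can [(0.79, [221.0, 153.0, 76.0, 133.0])] neighbour1 [(0.51, [249.0, 284.0, 18.0, 8.0])] pad [(0.96, [238.0, 129.0, 41.0, 28.0])] padproj [256.9 147.6]
```

View pics/m.png

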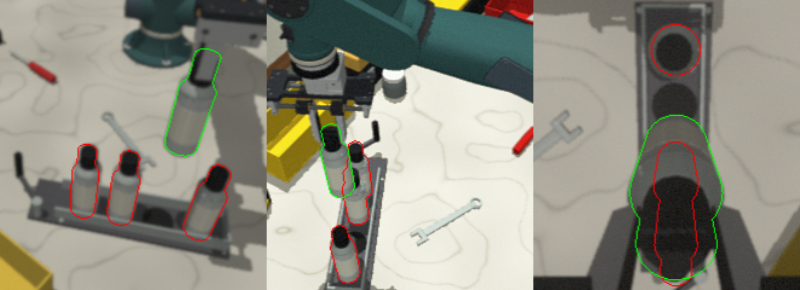

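The held can is over the empty place, and the rack model fits in all three views. One more refinement, now that the neighbour masks are clean.

```bash
cat > r.py <<'E'
from h import *
p0,r0=cur(); ps=[snapshot("scene"),snapshot("side")]
w=snapshot("wrist");T0=np.eye(4);T0[:3,:3]=r0.as_matrix();T0[:3,3]=p0;T=T0@w["hand_eye"]
m=np.zeros((384,512),bool)
for d in spotter.trace("neighbour1",ps[0])[:3]: m|=d["region"]
v,f=nm(lambda v:cost(ps[0],rackcans(v),m),RACK,[.01,.01,.05]); print("rack scene",v,f)
print("pad from rack",R.from_euler("z",v[2]).apply([0,.0375,0])[:2]+v[:2])
cd=[spotter.trace("can",p)[0]["region"] for p in(ps[0],ps[1],w)]
def can(v): return [tf(P,R.from_euler("xy",v[3:]).as_matrix(),v[:3]) for P in(BODY,CAP)]
x0=[p0[0],p0[1],p0[2]-.16,0,0]
for nm_,sel in(("scene",(0,)),("both",(0,1))):
    v,f=nm(lambda v:sum(cost(ps[i],can(v),cd[i]) for i in sel),x0,[.01,.01,.01,.05,.05]); print("can",nm_,v.round(4),f,p0[2]-v[2])
Pm=np.r_[ring(.031,.012)]
for i in(0,):
    d=spotter.trace("pad",w)[0]["region"]; v,f=nm(lambda v:-0+1-(lambda r:np.minimum(r,d).sum()/max(d.sum(),1))(render(w,[tf(Pm,np.eye(3),[v[0],v[1],0])],T)),[.5446,.3092],[.01,.01]); print("pad",v,f)
E
python3 r.py
```

```text
rack scene [0.55340018 0.27251437 0.48125762] 0.10068554524716022
pad from rack [0.53604164 0.30575488]
can scene [ 0.5469  0.31    0.2412 -0.0169  0.0757] 0.19817632922653605 0.1583148854276536
can both [5.458e-01 3.100e-01 2.366e-01 4.000e-04 2.170e-02] 0.2837839333627107 0.16294396996964128
pad [0.54244349 0.31095031] 0.005221288515406042
```

The two-view estimates agree that the pad is at about (0.545,0.309), under the can. Lower, then feel for contact.

Request:
servo_tool --commands '[0,0.0007,0.03,0,0,0,0.02,0,0.0007,0.07,0,0,0,0.02,0,0.0007,0.11,0,0,0,0.02,0,0.0007,0.145,0,0,0,0.02,0,0.0007,0.17,0,0,0,0.02,0,0.0007,0.185,0,0,0,0.02,0,0.0007,0.195,0,0,0,0.02,0,0.0007,0.205,0,0,0,0.02,0,0.0007,0.21,0,0,0,0.02,0,0.0007,0.21,0,0,0,0.02]'

```text
time: 18.02
tool_pos: [0.5453, 0.3098, 0.1896]
ee_rot: [3.142, -0.0, 2.053]
wrist_force: [-0.8, 0.3, -1.6]
width: 0.0337
finger_force: 30.0
```

Request:
servo_tool --commands '[0,0,0.002,0,0,0,0.02,0,0,0.004,0,0,0,0.02,0,0,0.006,0,0,0,0.02,0,0,0.006,0,0,0,0.02]'

```text
time: 18.52
tool_pos: [0.5452, 0.3097, 0.1833]
ee_rot: [-3.141, -0.0, 2.053]
wrist_force: [-0.3, -0.1, -2.8]
width: 0.0333
finger_force: 30.0
```

Request:
servo_tool --commands '[0,0,0.002,0,0,0,0.02,0,0,0.004,0,0,0,0.02,0,0,0.005,0,0,0,0.02,0,0,0.005,0,0,0,0.02]'

```text
time: 19.02
tool_pos: [0.5452, 0.3097, 0.1785]
ee_rot: [-3.141, -0.0, 2.053]
wrist_force: [0.8, -0.1, -1.8]
width: 0.0333
finger_force: 30.0
```

Request:
servo_tool --commands '[0,0,0.001,0,0,0,0.02,0,0,0.002,0,0,0,0.02,0,0,0.002,0,0,0,0.02]'

```text
time: 19.4
tool_pos: [0.5454, 0.3097, 0.1771]
ee_rot: [3.141, -0.0, 2.053]
wrist_force: [-0.2, -0.6, -0.5]
width: 0.0332
finger_force: 30.0
```

Request:
servo_tool --commands '[0,0,0.001,0,0,0,0.02,0,0,0.002,0,0,0,0.02,0,0,0.002,0,0,0,0.02]'

```text
time: 19.77
tool_pos: [0.5455, 0.3098, 0.1771]
ee_rot: [3.139, 0.0, 2.053]
wrist_force: [-2.1, -1.7, 7.0]
width: 0.0336
finger_force: 30.0
```

Contact at the expected height. Release and rise.

Request:
servo_tool --commands '[0,0,-0.001,0,0,0,0.02,0,0,-0.0015,0,0,0,0.08,0,0,-0.0015,0,0,0,0.08,0,0,-0.0015,0,0,0,0.08,0,0,-0.0015,0,0,0,0.08,0,0,-0.0015,0,0,0,0.08,0,0,-0.02,0,0,0,0.08,0,0,-0.06,0,0,0,0.08,0,0,-0.12,0,0,0,0.08,0,0,-0.12,0,0,0,0.08]'

```text
time: 21.02
tool_pos: [0.5472, 0.3106, 0.3039]
ee_rot: [3.126, 0.001, 2.053]
wrist_force: [-0.2, 0.5, 0.5]
width: 0.08
finger_force: 0.0
```

```bash
cat > n.py <<'E'
from h import *
p0,r0=cur(); print(p0); ps=[snapshot("scene"),snapshot("side")]
for p in ps:
    print([(round(d["conf"],2),np.round(d["box"]).tolist()) for d in spotter.trace("neighbour1",p)[:5]])
ims=[]
for i in(0,1):
    p=ps[i]; im=p["img"].copy()
    for y,c in((-.1125,(0,0,255)),(-.0375,(0,0,255)),(.0375,(0,255,0)),(.1125,(0,0,255))):
        r=render(p,rackcans(RACK,(y,))); cs,_=cv2.findContours((r>.5).astype(np.uint8),0,1); cv2.drawContours(im,cs,-1,c,1)
    k=spotter.trace("gate_knob",p)[:3]; print("knob",[(round(d["conf"],2),np.round(d["box"],1).tolist()) for d in k])
    x,y=[(220,200),(130,165)][i]; ims.append(cv2.resize(im[y:y+150,x:x+200],(400,300)))
cv2.imwrite("pics/n.png",np.hstack(ims))
E
python3 n.py
```

```text
[0.54717421 0.31062928 0.30391951]
[(0.76, [310.0, 224.0, 26.0, 61.0]), (0.56, [279.0, 217.0, 26.0, 60.0]), (0.56, [373.0, 239.0, 38.0, 55.0])]
[(0.93, [182.0, 219.0, 24.0, 48.0]), (0.6, [183.0, 210.0, 23.0, 36.0]), (0.6, [171.0, 266.0, 26.0, 49.0])]
knob [(0.58, [228.3, 228.0, 28.1, 45.7]), (0.39, [340.9, 229.6, 31.5, 59.2])]
knob []
```

View pics/n.png

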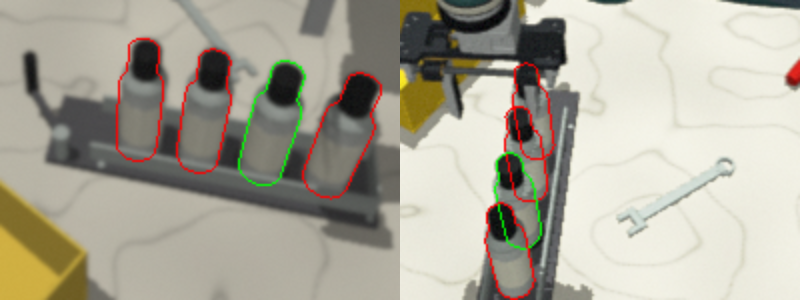

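The placed can stands in line with its neighbours, matching the model outline in both views. Now the gate: hover over the knob at about (0.655,0.047).

```bash
python3 -c "
from h import *
go([.655,.047,.25],down(RACK[2]+np.pi/2))"
```

```text
rows: [-0.2837, -0.0237, 0.0425] [-0.2, -0.0, 0.0] n>= 4.6
```

Request:
servo_tool --commands '[-0.05,-0.004,0,0,0,0,0.08,-0.1,-0.008,0,0,0,0,0.08,-0.15,-0.013,0,0,0,0,0.08,-0.2,-0.017,0.01,0,0,0,0.08,-0.25,-0.021,0.025,0,0,0,0.094,-0.284,-0.024,0.0425,0,0,0,0.094,-0.284,-0.024,0.0425,0,0,0,0.094,-0.284,-0.024,0.0425,0,0,0,0.094]'

```text
time: 22.32
tool_pos: [0.6552, 0.0475, 0.2514]
ee_rot: [-3.141, -0.002, 2.053]
wrist_force: [-0.0, 1.1, 0.4]
width: 0.094
finger_force: 0.0
```

```bash
cat > q.py <<'E'
from h import *
import sys
p0,r0=cur(); print(p0); w=snapshot("wrist");T0=np.eye(4);T0[:3,:3]=r0.as_matrix();T0[:3,3]=p0;T=T0@w["hand_eye"]
x0=[.655,.047]
for n in("gate_knob","gate"): 
    ds=spotter.trace(n,w); print(n,[(round(d["conf"],2),np.round(d["box"],1).tolist()) for d in ds],proj(w,[*x0,.115],T))
def kn(v): return [tf(np.r_[ring(.009,.045),ring(.009,.115)],np.eye(3),[v[0],v[1],0])]
im=w["img"].copy(); im=im.copy()
r=render(w,kn(x0),T); cs,_=cv2.findContours((r>.5).astype(np.uint8),0,1); cv2.drawContours(im,cs,-1,(0,0,255),1)
cv2.imwrite(f"pics/{sys.argv[1]}.png",im)
E
python3 q.py q1
```

```text
[0.65523476 0.04751204 0.25141221]
gate_knob [(0.92, [246.2, 120.7, 74.2, 81.1])] [256.46213976 187.04283774]
gate [(0.78, [246.9, 118.8, 78.8, 83.6])] [256.46213976 187.04283774]
```

View pics/q1.png

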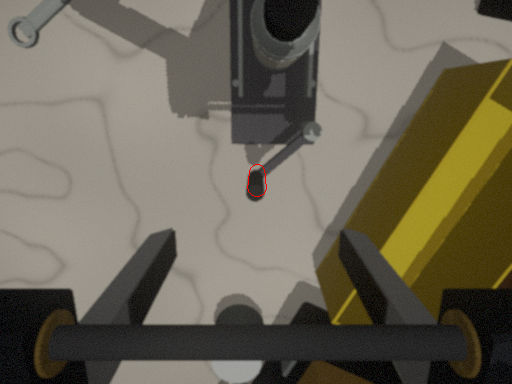

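The knob's top is at about (255,192), 5 px (about 5 mm) nearer the gripper than predicted, and the hinge is at (312,131). That puts the gate about 0.68 rad open. Descend with that correction and pinch.

Request:
servo_tool --commands '[-0.005,-0.001,0.04,0,0,0,0.06,-0.005,-0.001,0.08,0,0,0,0.06,-0.005,-0.001,0.12,0,0,0,0.06,-0.005,-0.001,0.15,0,0,0,0.06,-0.005,-0.001,0.16,0,0,0,0.04,-0.005,-0.001,0.16,0,0,0,0.01,-0.005,-0.001,0.16,0,0,0,0.01,-0.005,-0.001,0.16,0,0,0,0.01,-0.005,-0.001,0.16,0,0,0,0.01,-0.005,-0.001,0.16,0,0,0,0.01]'

```text
time: 23.72
tool_pos: [0.6573, 0.0408, 0.0937]
ee_rot: [3.141, 0.002, 2.052]
wrist_force: [-3.1, -4.7, 6.0]
width: 0.0171
finger_force: 30.0
```

```bash
python3 -c "
from h import *
Rm=R.from_euler('z',RACK[2]);H=Rm.apply([.04,-.2,0])+[RACK[0],RACK[1],0]
p,_=cur();d=Rm.inv().apply(p-H);o=robot.get_obs();print(d,np.hypot(*d[:2]),np.arctan2(-d[1],-d[0]),o['width'],o['finger_force'],o['time'])"
```

```text
[-0.0644032  -0.05255282  0.09368363] 0.08312382608921802 0.6844194018882006 0.017140881143081137 30.00129908323288 23.725
```

Pinched on the post. Swing it along the arc to square.

Request:
servo_tool --commands '[0.006,-0.0043,-0.002,0,0,0,0.01,0.0117,-0.0077,-0.002,0,0,0,0.01,0.018,-0.011,-0.002,0,0,0,0.01,0.0242,-0.013,-0.002,0,0,0,0.01,0.0305,-0.0148,-0.002,0,0,0,0.01,0.0366,-0.016,-0.002,0,0,0,0.01,0.0435,-0.0168,-0.002,0,0,0,0.01,0.05,-0.017,-0.002,0,0,0,0.01,0.051,-0.017,-0.002,0,0,0,0.01,0.051,-0.017,-0.002,0,0,0,0.01]'

```text
time: 24.98
tool_pos: [0.6159, 0.0765, 0.0936]
ee_rot: [-3.134, 0.002, 2.051]
wrist_force: [-7.8, -8.6, 4.0]
width: 0.0173
finger_force: 30.0
```

```bash
python3 -c "
from h import *
Rm=R.from_euler('z',RACK[2]);H=Rm.apply([.04,-.2,0])+[RACK[0],RACK[1],0]
p,_=cur();d=Rm.inv().apply(p-H);o=robot.get_obs();print(d,np.hypot(*d[:2]),np.arctan2(-d[1],-d[0]),o['width'],o['wrist_force'])"
```

```text
[-0.0845514  -0.00175141  0.09363456] 0.08456953849676566 0.020711152256348116 0.017319735187835666 [-7.80152261 -8.58469995  3.95047368]
```

Request:
servo_tool --commands '[0,0,0,0,0,0,0.06,0,0,0,0,0,0,0.06,0,0,0,0,0,0,0.06,0,0,0,0,0,0,0.06,0,0,-0.03,0,0,0,0.06,0,0,-0.08,0,0,0,0.06,0,0,-0.13,0,0,0,0.06,0,0,-0.16,0,0,0,0.06,0,0,-0.16,0,0,0,0.06]'

```text
time: 26.1
tool_pos: [0.6198, 0.0797, 0.2578]
ee_rot: [3.135, 0.003, 2.053]
wrist_force: [-0.3, -0.3, 0.8]
width: 0.0602
finger_force: 0.0
```

```bash
sed -i 's/x0=\[.655,.047\]/x0=[.619,.0802]/; s/f"pics/f"pics/' q.py; sed -i '$d' q.py; echo 'cv2.imwrite(f"pics/{sys.argv[1]}.png",cv2.resize(im[20:230,150:400],(750,590)))' >> q.py; python3 q.py q2
```

```text
[0.619779   0.07965303 0.25777895]
gate_knob [(0.59, [242.4, 158.7, 89.4, 42.6])] [255.30607989 183.51319049]
gate [(0.64, [241.6, 157.8, 93.5, 40.9])] [255.30607989 183.51319049]
```

View pics/q2.png

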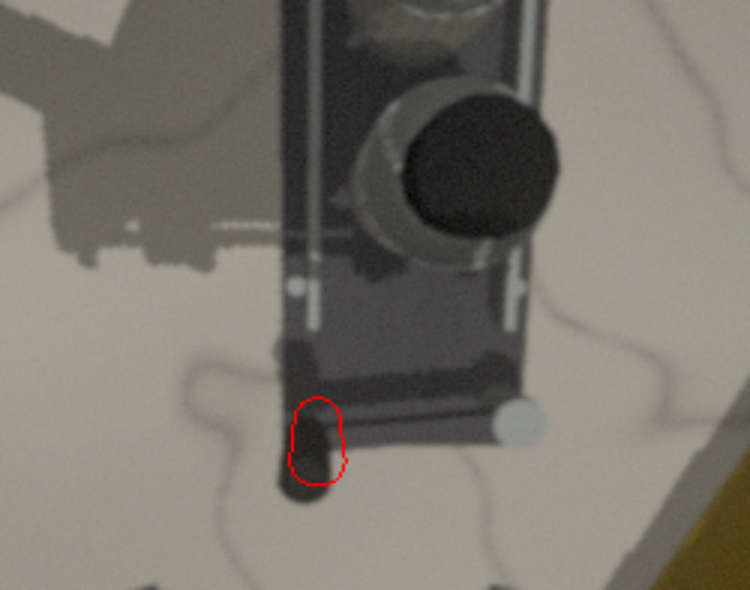

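The gate is nearly square. The knob's top is at crop (304,482) and the hinge cap at (518,420). I'll quantify the angle.

```bash
python3 -c "
from h import *
p0,r0=cur(); w=snapshot('wrist');T0=np.eye(4);T0[:3,:3]=r0.as_matrix();T0[:3,3]=p0;T=T0@w['hand_eye']
f=lambda x,y:(150+x/3,20+y/2.81)
Rm=R.from_euler('z',RACK[2]);rk=lambda q:Rm.inv().apply(q-np.array([RACK[0],RACK[1],0])).round(4)
k=plane(w,f(304,480),.115,T);print('knob',rk(k))
for z in(.057,.065,.075):
    h=plane(w,f(518,420),z,T); d=rk(k)-rk(h); print(z,rk(h),np.hypot(*d[:2]),'g',np.arctan2(-d[1],-d[0]))
a,b=rk(plane(w,f(325,425),.057,T)),rk(plane(w,f(500,408),.057,T));d=b-a;print('edge',np.arctan2(d[1],d[0]))
a,b=rk(plane(w,f(330,447),.012,T)),rk(plane(w,f(495,440),.012,T));d=b-a;print('mouth',a,b,np.arctan2(d[1],d[0]))
"
```

```text
knob [-0.0472 -0.2041  0.115 ]
0.057 [ 0.03   -0.1955  0.057 ] 0.07767753858098234 g 0.11094155440478885
0.065 [ 0.0285 -0.1938  0.065 ] 0.07639751304852796 g 0.13523295481228878
0.075 [ 0.0265 -0.1917  0.075 ] 0.07473586822938501 g 0.16668849141981867
edge 0.10773174337278434
mouth [-0.0384 -0.2171  0.012 ] [ 0.0298 -0.2137  0.012 ] 0.049812132742146006
```

The gate measures about +0.06 to +0.11 rad open, which is too near the limit. Re-pinch and nudge it about 7 mm further closed.

Request:
servo_tool --commands '[-0.002,-0.005,0.05,0,0,0,0.06,-0.002,-0.005,0.1,0,0,0,0.06,-0.002,-0.005,0.145,0,0,0,0.06,-0.002,-0.005,0.16,0,0,0,0.06,-0.002,-0.005,0.16,0,0,0,0.04,-0.002,-0.005,0.16,0,0,0,0.01,-0.002,-0.005,0.16,0,0,0,0.01,-0.002,-0.005,0.16,0,0,0,0.01,-0.002,-0.005,0.16,0,0,0,0.01,-0.002,-0.005,0.16,0,0,0,0.01]'

```text
time: 27.55
tool_pos: [0.6161, 0.0757, 0.0953]
ee_rot: [3.138, 0.001, 2.053]
wrist_force: [2.1, 0.9, 2.0]
width: 0.0174
finger_force: 30.0
```

Request:
servo_tool --commands '[0.002,0,0,0,0,0,0.01,0.004,0,0,0,0,0,0.01,0.006,0,0,0,0,0,0.01,0.0075,0,0,0,0,0,0.01,0.0075,0,0,0,0,0,0.01,0.0075,0,0,0,0,0,0.01]'

```text
time: 28.3
tool_pos: [0.6132, 0.0805, 0.0952]
ee_rot: [3.138, 0.004, 2.051]
wrist_force: [6.5, -2.1, 2.2]
width: 0.0173
finger_force: 30.0
```

Request:
servo_tool --commands '[0,0,0,0,0,0,0.06,0,0,0,0,0,0,0.06,0,0,0,0,0,0,0.06,0,0,0,0,0,0,0.06,0,0,-0.03,0,0,0,0.06,0,0,-0.08,0,0,0,0.06,0,0,-0.13,0,0,0,0.06,0,0,-0.16,0,0,0,0.06,0,0,-0.16,0,0,0,0.06]'

```text
time: 29.42
tool_pos: [0.6126, 0.082, 0.2576]
ee_rot: [3.135, 0.003, 2.053]
wrist_force: [0.3, -0.4, -0.2]
width: 0.0602
finger_force: 0.0
```

```bash
cat > s.py <<'E'
from h import *
p0,r0=cur(); w=snapshot('wrist');T0=np.eye(4);T0[:3,:3]=r0.as_matrix();T0[:3,3]=p0;T=T0@w['hand_eye']
ps=[snapshot("scene"),snapshot("side")]
Rm=R.from_euler('z',RACK[2]);rk=lambda q:Rm.inv().apply(q-np.array([RACK[0],RACK[1],0])).round(4)
d=spotter.trace("gate",w)[0]; print(d["conf"],d["box"],p0)
m=d["region"]
ARM=np.array([[x,y,z] for x in(0,.08) for y in(-.006,.006) for z in(.045,.057)])
def gate(v):
    Rg=R.from_euler("z",RACK[2]+np.pi+v[2]).as_matrix(); h=[v[0],v[1],0]
    return [tf(ARM*[-1 if False else 1,1,1],Rg,h),tf(np.r_[ring(.009,.045),ring(.009,.115)]+[.08,0,0],Rg,h),tf(np.r_[ring(.009,.045),ring(.009,.06)],Rg,h)]
H=Rm.apply([.04,-.2,0])[:2]+RACK[:2]
v,f=nm(lambda v:cost(w,gate(v),m,T),[*H,0.03],[.005,.005,.06]); print("gate fit",v,f,rk([v[0],v[1],0]))
cn=np.zeros((384,512),np.uint8)
im=w["img"].copy(); r=render(w,gate(v),T); cs,_=cv2.findContours((r>.5).astype(np.uint8),0,1); 
im=cv2.resize(im[60:230,200:370],(600,600),interpolation=cv2.INTER_CUBIC)
for c in cs: cv2.polylines(im,[((c.reshape(-1,2)-[200,60]+.5)*600/170).astype(np.int32)],True,(0,0,255),1)
cv2.imwrite("pics/s.png",im)
E
python3 s.py
```

```text
0.94 [249.0, 164.5, 89.6, 35.6] [0.6125622  0.08204025 0.25761446]
gate fit [0.68543008 0.11661051 0.04316424] 0.16126257665454335 [ 0.0356 -0.1984  0.    ]
```

View pics/s.png

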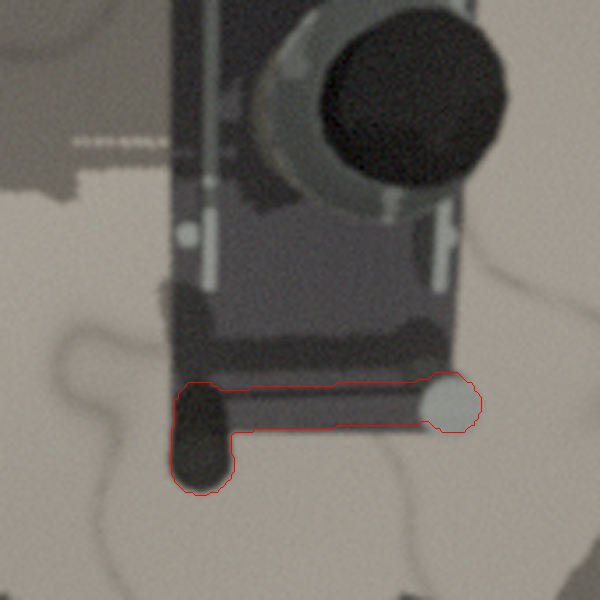

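The fitted outline matches the gate, at 0.043 rad or less from square. The cans are standing and the gripper is clear, so I'm handing it in.

```bash
python3 -c "
from bench import close_job
print(close_job())"
```

```text
the job is handed in; nothing more can be done
None
```

The job is handed in at about 30 s, with no verdict returned: the can was stood up, re-gripped by its cap and set on the pad, and the gate measures about 0.04 rad from square; I viewed 12 pictures, over your limit of 10.

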